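# Stroke the fallen spray can along onto its mat

## Robot

A 7-joint arm with a two-finger parallel gripper is mounted at the origin on a cart in front of the work surface, level with it; the furniture and walls round the work are solid. World frame = base frame: x ahead of the robot, y to its left, z up, the work surface at z = 0. Lengths are in m, angles in rad, forces in N, time in s.
With the tool pointing down it reaches from about 0.4 to 0.9 m from the base axis. Payload 5.5 kg.
Tool frame: the origin (TCP) lies between the finger pads; the fingertips stand 11 mm ahead of it and the grasp point (between the pads) lies 8 mm behind it; z points along the fingers, y is the line along which they close (so a half turn about z gives the same grasp; the last joint's range is limited). The gripper opens to 85 mm and grips with 20 to 120 N. Pads are 22 mm wide; open, the fingers measure 114 mm over their backs; the gripper's body (76 mm by 85 mm) begins 54 mm behind the grasp point. The pads swing forward as they close: fully open they stand 13 mm farther back than shut.
Start: joints at [0.263, 0.501, -0.427, 1.55, 0.221, 1.138, -0.21], TCP at [0.65, 0, 0.242] pointing down, gripper open.
Joint ranges: [-2.88, 2.88], [-0.31, 2.03], [-1.54, 1.56], [0.2, 2.42], [-1.41, 4.55], [0.19, 2.02], [-2.57, 2.57]. Speed limits (rad/s): [2.57, 2.57, 3.14, 3.14, 3.14, 3.14, 3.14].

## Interface

Orientations are given as [roll, pitch, yaw] about the fixed x, y, z axes, in that order (R = Rz(yaw) Ry(pitch) Rx(roll)).
In Python, from workcell import env, imaging gives the robot as it stands.
- The arm moves only by the tool carry_out, never from a script. Its argument "steps" is one flat list of numbers, 6 for each row, row after row: the shift along the world's x, y, z normalised to -1 to 1, where 1 is 0.1 m, then the turn, a rotation vector about the world's x, y, z normalised to -1 to 1, where 1 is pi rad. In form: [dx, dy, dz, wx, wy, wz, dx, dy, dz, wx, wy, wz, ...]. A call has 1 to 8 rows; each row is the pose to reach, as a shift and turn from the pose commanded when the call began, turning the shorter way round; what a row does not reach only later rows make up. A row lasts 1/12 s, in which the tool goes at most 41.7 mm and 7.16 degrees, less where a joint would pass 70% of its speed; a pose out of reach is approached as far as the arm can. A call with a number of a shift or a turn outside -1 to 1 is refused whole. A call with a gripper value outside its range is refused whole. "jaw" is the opening, from -1 (shut) to 1 (fully open), so that 0 is half open, set as the call begins (left out, the last holds). The fingers move at their own pace and stop on an object; "grip_force" is the grip in N (left out, the last holds). Time passes only in rows, so rows that repeat a pose let the fingers close. It gives the time, the measured TCP pose, the force, the opening and the grip force at its end, in the units of the state.
- env.get_state(): the state, without advancing time (a new reading comes with each control period).
- imaging.capture(name): name is "scene" or "side" or "wrist"; returns a dict with "pixels" (420x560x3 uint8, red, green, blue), "range_z" (420x560 float32, m along the optical axis (not along the pixel's ray), 0 where there is no reading), "mtx" (3x3 intrinsics, pixels), "R" (3x3) and "t" (3): a world point X has camera coordinates R X + t. Camera axes: x right, y down, z forward; pixel columns grow to the right and rows downward; lengths in m; the calibration is good to about 2 mm. A picture is of the moment at which its call begins.
- env.close_job(): hands the job in; it is judged then, once.
Trained networks look in the newest picture that a camera, given by its name, has taken for a name from the list of things; names that differ only in an ending like _2 or _b are one class to them, and where a whole thing is asked for, a point or a joint stands for the part that bears it (a point fixed in the world has none). Each returns a list of dicts, best first, with "p" (0 to 1); they miss things now and then, are a little off and sometimes report something else, mostly with a low value. They report only what shows in the picture. A call takes as long as a camera call. They do not tell look-alikes from the thing itself.
- imaging.regions_of(camera, target): "pixels" (420x560 bool, what is visible of it) and "location" ([row, column] in pixels, amid what is visible of it).
- imaging.spot_point(camera, target): "location" ([row, column] in pixels: a listed point, or the origin of a listed thing).
The state is a dict: "time": time; "qpos": joint angles; "dq": joint speeds; "joint_efforts": joint torques, N m; "tcp_pos": TCP position; "tcp_rot": TCP orientation; "force": force on the tool from outside, world axes, zero at the start; "torque": the same for the moment, N m; "finger_gap": finger opening in m; "grasp_force": force on a finger pad.
Only numpy, scipy, OpenCV 4.12 (cv2) and the standard library are available. Lean on these libraries where they do the work, as an engineer would, in place of code of your own. Each camera call takes 0.05 s, during which the arm holds its last target. There are 200 camera calls.

## Task

The spray can has fallen over on the bench. Without grasping or lifting it, press your fingertips lightly on top of it and stroke it along, in as many slow strokes as it takes, so that it rolls onto the ribbed rubber mat and stops, and leave it lying still along the middle of the mat, in line with the ribs. It must truly roll rather than be shoved along, and never run away; leave the plaster cast, the round tin and the brown bottle where they are.

Things in the scene. Friction and masses are not known exactly. Their poses are not given: they have to be found in the camera images.
- can: White spray can lying on its side: barrel 52.4 mm in diameter, 146 mm long, then a nozzle cap 33 mm in diameter, 34 mm long; 0.2 to 0.39 kg. Origin: centre of the base disc; own z along the axis to the nozzle (roughly away from the robot); x, y turn as it rolls. Top 52 mm above the bench. Pressed on top it rolls without slipping, by half of what the fingertip travels.
- can_middle (a point): Point on the can's axis, 80 mm from its base, near its centre of mass: work above it so that the can rolls straight. It lies 26 mm above what the can lies on. Fingertips grip the can like rubber: 2 to 10 N on top is enough; a push high on its rear flank wedges it against the bench. Let go slowly it stops within millimetres.
- mat: Thin dark rubber mat let into the bench, only 0.4 mm proud of it, 170 mm along its own x (its fine ribs, roughly away from the robot), 80 mm along its y. Origin: its centre, at bench height. The can starts 75 to 105 mm from it on its +y side (robot's left), nearly parallel to the ribs and level with the middle, so it rolls along the mat's -y.
- mat_middle (a point): Centre of the mat's top face, 0.4 mm above the bench.
- cast: Bystander: white plaster dental cast, horseshoe shaped, 63 x 77 x 31 mm, loose, beyond the mat. Origin at the centre of its underside.
- tin: Bystander: round flat tin, 73 mm in diameter, 25 mm high, loose, on the side of the can away from the mat. Origin at the centre of its underside.
- brown_bottle: Bystander: brown glass bottle, standing, 52 mm in diameter, 110 mm high, loose, farther from the robot than can and mat. Origin at the centre of its underside.
Mind the look-alikes: they are no part of the job. Leave any yellow look-alike of the can alone. Of the things that look like the mat, the smaller one is meant.

How it is judged:
On the way:
1. the can has rolled about half a turn (angle between can's own x axis and vertical below 1 rad), for 0.05 s.
At the end, for the whole second after the job is handed in: The can lies still on the mat (middle lower than 34 mm, slower than 10 mm/s), its middle within 18 mm of the mat's centre line across the ribs and within 50 mm of the centre along them, its axis within 0.25 rad of the ribs; the three bystanders are within 15 mm of where they stood (y of can_middle in the frame of mat between -0.018 and 0.018 m and x of can_middle in the frame of mat between -0.05 and 0.05 m and angle between the z axis of can and the x axis of mat, either way round below 0.25 rad and height (world z) of can_middle below 0.034 m and linear speed of can below 0.01 m/s and distance of each of cast, tin, brown_bottle from where it was at the start of the episode below 0.015 m); the robot touches nothing.
It fails at once if the can is lifted or stood up (height (world z) of can_middle above 0.036 m or angle between can's own z axis and vertical below 1.2 rad or angle between can's own z axis and vertical above 1.94 rad).
It fails at once if the can is pressed hard (over 60 N) (contact force between the fingers and can above 60 N).
It fails at once if the can is flicked or runs away (faster than 0.25 m/s) (linear speed of can above 0.25 m/s).
It fails at once if the can is rolled right across the mat and beyond (y of can_middle in the frame of mat below -0.06 m).
It fails at once if a bystander is disturbed (distance of any of cast, tin, brown_bottle from where it was at the start of the episode above 0.02 m).
It also fails if it takes over 54 s, if anything falls off the work surface, if the arm or the gripper's body presses on something with over 40 N, if the wrist force passes 120 N, or if a joint passes its speed limit or range.

## Working session

There is one attempt and no reset: what is moved stays moved. The work goes in short steps, Python scripts to look and compute and a tool call to move; the robot and the scene stay as the last step left them, time stands still between calls to the robot, and variables do not carry over. Pictures are saved under pics/ and viewed, at most 10 in all, crops included, and the job is handed in when it is done.

Besides the shell and the picture viewer there is one more tool, called after "Emit:" as name(argument=value, ...) on one line, values as JSON. carry_out: Moves the arm, as the interface text tells. Scaled input: -1 to 1 covers 0.1 m each way for a shift and pi rad each way for a turn. Its arguments: {"type":"object","properties":{"steps":{"type":"array","items":{"type":"number"}},"jaw":{"type":"number"},"grip_force":{"type":"number"}},"required":["steps"]}

```bash
mkdir -p pics
cat > h.py <<'E'
import numpy as np, cv2
from workcell import env, imaging
def world(c,px,z=None):
    r,q=px; K=c["mtx"]; ray=np.linalg.inv(K)@np.array([q,r,1.])
    o=-c["R"].T@c["t"]; d=c["R"].T@ray
    if z is None: 
        return o+d*c["range_z"][int(r),int(q)]
    return o+d*(z-o[2])/d[2]
def cloud(c,m):
    r,q=np.nonzero(m&(c["range_z"]>0)); d=c["range_z"][r,q]
    p=np.linalg.inv(c["mtx"])@np.vstack([q,r,np.ones(len(r))])*d
    return (c["R"].T@(p-c["t"][:,None])).T
E
cat > look.py <<'E'
from h import *
import sys
for cam in ["scene","side"]:
    c=imaging.capture(cam); cv2.imwrite(f"pics/{cam}0.png",c["pixels"][:,:,::-1])
    print(cam,"campos",(-c["R"].T@c["t"]).round(2))
    for n in ["can","mat","cast","tin","brown_bottle"]:
        for g in imaging.regions_of(cam,n)[:4]:
            p=cloud(c,g["pixels"])
            if len(p)>10:
                a=p[:,:2]-np.median(p[:,:2],0); w,v=np.linalg.eigh(np.cov(a.T)); ax=v[:,1]
                print(n,round(g["p"],2),np.array(g["location"]).round(),"n",len(p),"med",np.median(p,0).round(3),"lo",np.percentile(p,2,0).round(3),"hi",np.percentile(p,98,0).round(3),"ang",round(float(np.arctan(ax[1]/ax[0])),2))
    for n,z in [("can_middle",.026),("mat_middle",.0004),("can",.026)]:
        for g in imaging.spot_point(cam,n)[:3]: print(n,round(g["p"],2),np.array(g["location"]).round(),world(c,g["location"],z).round(3))
print(env.get_state())
E
python3 look.py
```

```text
scene campos [0.47 0.96 1.28]
can 0.77 [268. 269.] n 900 med [0.561 0.053 0.042] lo [0.484 0.023 0.006] hi [0.653 0.076 0.053] ang -0.15
can 0.68 [311. 334.] n 1028 med [0.358 0.212 0.043] lo [ 0.301  0.135 -0.001] hi [0.411 0.285 0.054] ang 0.99
can 0.57 [171. 263.] n 501 med [ 0.608 -0.393  0.042] lo [ 0.567 -0.494  0.002] hi [ 0.658 -0.008  0.342] ang 1.45
mat 0.85 [148. 327.] n 1214 med [ 0.365 -0.553  0.   ] lo [ 0.252 -0.619 -0.007] hi [ 0.485 -0.488  0.008] ang -0.19
mat 0.73 [247. 269.] n 995 med [ 0.559 -0.047 -0.002] lo [ 0.477 -0.088 -0.008] hi [ 0.642 -0.006  0.005] ang -0.09
cast 0.85 [208. 273.] n 291 med [ 0.558 -0.21   0.017] lo [ 0.524 -0.248 -0.001] hi [ 0.593 -0.193  0.028] ang -0.12
tin 0.91 [308. 272.] n 493 med [0.541 0.201 0.022] lo [0.508 0.163 0.   ] hi [0.575 0.231 0.027] ang -1.18
tin 0.5 [251. 270.] n 964 med [ 0.557 -0.047 -0.002] lo [ 0.478 -0.088 -0.008] hi [ 0.638 -0.007  0.005] ang -0.08
brown_bottle 0.8 [257. 197.] n 447 med [0.774 0.041 0.061] lo [ 0.753 -0.064 -0.004] hi [0.805 0.054 0.109] ang -1.32
brown_bottle 0.22 [251. 270.] n 937 med [ 0.559 
[... 1951 characters left out ...]

{'time': 0.9, 'qpos': array([ 0.26319693,  0.50087584, -0.42695932,  1.55039428,  0.22078064,
        1.13830009, -0.21031575]), 'dq': array([ 0.00060125, -0.00073516,  0.00043835,  0.00055747,  0.00206303,
       -0.00018541, -0.00017242]), 'joint_efforts': array([ 1.67708271e-05, -5.69352400e+01, -5.80994055e+00, -2.81340176e+01,
        1.27109248e-02,  1.84583412e-03,  2.40568960e-05]), 'tcp_pos': array([6.50003846e-01, 1.88231396e-05, 2.42323608e-01]), 'tcp_rot': array([ 3.14155640e+00, -2.84635740e-05,  1.57076775e+00]), 'force': array([ 0.14440664, -1.47634673, -0.59566684]), 'torque': array([0.01034187, 0.00132382, 0.04517207]), 'grasp_force': 0.0, 'finger_gap': 0.08546548029600148}
```

Run:
```python
from h import *
a=imaging.capture("scene")["pixels"]; c=imaging.capture("wrist"); 
cv2.imwrite("pics/a.png",np.hstack([cv2.resize(a[130:340,140:420],(400,300)),cv2.resize(c["pixels"],(400,300))])[:,:,::-1])
for n in ["can","mat"]:
    for g in imaging.regions_of("wrist",n)[:3]:
        p=cloud(c,g["pixels"])
        if n=="can": p=p[p[:,2]>.046]
        else: p=p[abs(p[:,2])<.01]
        if len(p)<20: continue
        (cx,cy),(w,h),an=cv2.minAreaRect((p[:,:2]*1000).astype(np.float32))
        w_,v=np.linalg.eigh(np.cov((p[:,:2]).T)); ax=v[:,1]
        print(n,round(g["p"],2),np.median(p,0).round(4),p.min(0).round(3),p.max(0).round(3),"rect",cx,cy,w,h,an,"ang",np.arctan(ax[1]/ax[0]))
for n,z in [("can_middle",.026),("mat_middle",.0004),("can",.026)]:
    for g in imaging.spot_point("wrist",n)[:3]: print(n,round(g["p"],2),np.array(g["location"]).round(),world(c,g["location"],z).round(4))
```

```text
can 0.81 [0.5477 0.0439 0.0513] [0.479 0.017 0.046] [0.651 0.069 0.055] rect 565.523193359375 40.4310302734375 38.93528366088867 172.40013122558594 82.9035415649414 ang -0.1317115146752913
mat 0.93 [ 0.5566 -0.046   0.0011] [ 0.47  -0.094 -0.001] [ 0.644 -0.002  0.004] rect 557.2671508789062 -47.98992919921875 81.02708435058594 171.4222869873047 85.71924591064453 ang -0.0774041099705078
can_middle 0.73 [142. 190.] [0.5591 0.0428 0.026 ]
mat_middle 0.84 [218. 200.] [ 5.573e-01 -4.950e-02  4.000e-04]
can 0.98 [132. 113.] [0.4794 0.0531 0.026 ]
```

View pics/a.png

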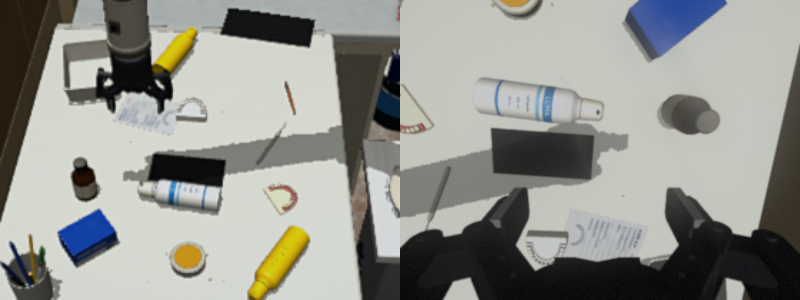

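The white can lies at about (0.558, 0.043), with its axis turned -0.13 rad. The smaller dark mat is at (0.557, -0.048), turned -0.075 rad. In the right-hand wrist view they are at pixels (540,100) and (542,153), and the yellow cans are well away. I'm moving above the can now.

Emit:
carry_out(steps=[-0.3,0.17,-0.3,0,0,-0.02,-0.6,0.34,-0.6,0,0,-0.04,-0.9,0.51,-0.9,0,0,-0.04,-0.9,0.51,-1,0,0,-0.04,-0.9,0.51,-1,0,0,-0.04], jaw=0)

```text
time: 1.67
tcp_pos: [0.5544, 0.0526, 0.1386]
tcp_rot: [-3.133, 0.001, 1.449]
force: [-1.1, -0.2, -0.6]
finger_gap: 0.0427
grasp_force: 0.0
```

Emit:
carry_out(steps=[0,0,-0.2,0,0,0,0,0,-0.4,0,0,0,0,0,-0.55,0,0,0,0,0,-0.6,0,0,0,0,0,-0.6,0,0,0])

```text
time: 2.08
tcp_pos: [0.5607, 0.0503, 0.082]
tcp_rot: [-3.141, 0.0, 1.444]
force: [-0.7, 0.7, -0.3]
finger_gap: 0.0428
grasp_force: 0.0
```

Emit:
carry_out(steps=[0,0,-0.06,0,0,0,0,0,-0.12,0,0,0,0,0,-0.16,0,0,0,0,0,-0.18,0,0,0,0,0,-0.19,0,0,0,0,0,-0.19,0,0,0])

```text
time: 2.58
tcp_pos: [0.56, 0.051, 0.0633]
tcp_rot: [-3.142, 0.0, 1.445]
force: [0.1, -0.1, 0.3]
finger_gap: 0.0432
grasp_force: 0.0
```

```bash
cat > can.py <<'E'
from h import *
def can(cam):
    c=imaging.capture(cam); out=[]
    for n,L in (("can_middle",0),):
        for g in imaging.spot_point(cam,n)[:3]:
            w=world(c,g["location"],.026)
            if .48<w[0]<.62 and -.14<w[1]<.08: print(cam,n,round(g["p"],2),w.round(4))
    for g in imaging.regions_of(cam,"can")[:4]:
        p=cloud(c,g["pixels"]); p=p[(p[:,2]>.044)&(p[:,2]<.058)]
        if len(p)<50: continue
        m=np.median(p,0)
        if .48<m[0]<.62 and -.14<m[1]<.08:
            l=cv2.fitLine(p[:,:2].astype(np.float32),cv2.DIST_HUBER,0,.001,.001).ravel()
            print(cam,"top line y at x=.555",round(float(l[3]+(.555-l[2])*l[1]/l[0]),4),"ang",round(float(np.arctan(l[1]/l[0])),3),"x",p[:,0].min().round(3),p[:,0].max().round(3))
    return c
if __name__=="__main__":
    can("scene"); can("side"); c=can("wrist")
    print(env.get_state()["force"].round(1))
E
python3 can.py
```

```text
scene can_middle 0.88 [0.5605 0.0424 0.026 ]
scene top line y at x=.555 0.0475 ang -0.161 x 0.482 0.652
side can_middle 0.98 [0.5738 0.0227 0.026 ]
side top line y at x=.555 0.0482 ang -0.075 x 0.476 0.647
wrist can_middle 0.93 [0.5595 0.0415 0.026 ]
wrist top line y at x=.555 0.0501 ang -0.111 x 0.48 0.653
[ 0.5  0.2 -0.2]
```

Emit:
carry_out(steps=[0,0,-0.01,0,0,0,0,0,-0.02,0,0,0,0,0,-0.02,0,0,0])

```text
time: 3.28
tcp_pos: [0.5601, 0.0512, 0.0615]
tcp_rot: [3.141, -0.0, 1.445]
force: [-1.4, -0.5, 2.7]
finger_gap: 0.0422
grasp_force: 1.0
```

Emit:
carry_out(steps=[0,0,-0.01,0,0,0,0,0,-0.015,0,0,0,0,0,-0.015,0,0,0])

```text
time: 3.53
tcp_pos: [0.5603, 0.052, 0.0611]
tcp_rot: [3.141, -0.001, 1.446]
force: [-4.1, 0.3, 12.2]
finger_gap: 0.0428
grasp_force: 5.8
```

Emit:
carry_out(steps=[0,0,0.008,0,0,0,-0.003,-0.025,0.008,0,0,0,-0.006,-0.05,0.008,0,0,0,-0.01,-0.08,0.008,0,0,0,-0.014,-0.11,0.008,0,0,0,-0.018,-0.14,0.008,0,0,0,-0.021,-0.165,0.008,0,0,0,-0.023,-0.18,0.008,0,0,0])

```text
time: 4.2
tcp_pos: [0.5578, 0.0328, 0.0615]
tcp_rot: [3.141, 0.0, 1.445]
force: [-3.6, 0.9, 10.3]
finger_gap: 0.0425
grasp_force: 5.1
```

```bash
python3 can.py
```

```text
scene can_middle 0.62 [0.5509 0.0312 0.026 ]
scene top line y at x=.555 0.0378 ang -0.121 x 0.48 0.618
side can_middle 0.59 [0.5683 0.0198 0.026 ]
side top line y at x=.555 0.0391 ang -0.104 x 0.475 0.645
wrist top line y at x=.555 0.0384 ang -0.118 x 0.479 0.65
[-2.9 -0.5  9.6]
```

Emit:
carry_out(steps=[-0.002,-0.02,0.003,0,0,0,-0.006,-0.05,0.003,0,0,0,-0.01,-0.08,0.003,0,0,0,-0.014,-0.11,0.003,0,0,0,-0.018,-0.135,0.003,0,0,0,-0.02,-0.15,0.003,0,0,0,-0.02,-0.155,0.003,0,0,0,-0.02,-0.155,0.003,0,0,0])

```text
time: 5.32
tcp_pos: [0.5557, 0.0172, 0.0615]
tcp_rot: [3.141, 0.0, 1.445]
force: [-2.5, 0.3, 8.2]
finger_gap: 0.0424
grasp_force: 4.0
```

Emit:
carry_out(steps=[0,0,0.01,0,0,0,0,0,0.02,0,0,0,0,0,0.04,0,0,0,0,0,0.1,0,0,0,0,0,0.15,0,0,0,0,0,0.15,0,0,0])

```text
time: 5.82
tcp_pos: [0.5566, 0.0176, 0.0771]
tcp_rot: [3.14, -0.0, 1.445]
force: [0.1, 0.7, 0.1]
finger_gap: 0.0428
grasp_force: 0.0
```

```bash
python3 can.py; sleep 0; python3 can.py
```

```text
scene can_middle 0.91 [0.5592 0.0285 0.026 ]
scene top line y at x=.555 0.0292 ang -0.13 x 0.482 0.639
side can_middle 0.67 [0.5721 0.0057 0.026 ]
side top line y at x=.555 0.0295 ang -0.143 x 0.476 0.64
wrist can_middle 0.94 [0.5601 0.0267 0.026 ]
wrist top line y at x=.555 0.0288 ang -0.125 x 0.477 0.631
[ 0.6  0.2 -0.4]
scene can_middle 0.86 [0.549  0.0222 0.026 ]
scene top line y at x=.555 0.0292 ang -0.136 x 0.48 0.629
side can_middle 0.98 [0.5741 0.0259 0.026 ]
side top line y at x=.555 0.0304 ang -0.132 x 0.473 0.637
wrist can_middle 0.96 [0.5564 0.0256 0.026 ]
wrist top line y at x=.555 0.029 ang -0.131 x 0.477 0.629
[-0.  -1.1  0.3]
```

Emit:
carry_out(steps=[0.01,0.1,0,0,0,0,0.023,0.19,0,0,0,0,0.023,0.19,0,0,0,0,0.023,0.19,-0.06,0,0,0,0.023,0.19,-0.11,0,0,0,0.023,0.19,-0.135,0,0,0,0.023,0.19,-0.145,0,0,0,0.023,0.19,-0.15,0,0,0])

```text
time: 7.38
tcp_pos: [0.5575, 0.0366, 0.0609]
tcp_rot: [-3.14, 0.0, 1.445]
force: [-4.6, 0.8, 7.9]
finger_gap: 0.0429
grasp_force: 4.1
```

Emit:
carry_out(steps=[-0.003,-0.02,0,0,0,0,-0.008,-0.06,0,0,0,0,-0.015,-0.12,0,0,0,0,-0.023,-0.18,0,0,0,0,-0.031,-0.24,0,0,0,0,-0.038,-0.3,0,0,0,0,-0.043,-0.34,0,0,0,0,-0.045,-0.36,0,0,0,0])

```text
time: 8.05
tcp_pos: [0.5526, -0.0004, 0.0615]
tcp_rot: [-3.14, 0.001, 1.444]
force: [-4.6, 0.5, 10.2]
finger_gap: 0.0427
grasp_force: 5.0
```

Emit:
carry_out(steps=[0,0,0,0,0,0,0,0,0.01,0,0,0,0,0,0.02,0,0,0,0,0,0.04,0,0,0,0,0,0.1,0,0,0,0,0,0.15,0,0,0,0,0,0.15,0,0,0])

```text
time: 8.63
tcp_pos: [0.5545, 0.0006, 0.0771]
tcp_rot: [3.14, -0.0, 1.445]
force: [1.4, -0.1, -0.3]
finger_gap: 0.0427
grasp_force: 0.0
```

```bash
python3 can.py
```

```text
scene can_middle 0.81 [0.555  0.0158 0.026 ]
scene top line y at x=.555 0.0116 ang -0.11 x 0.477 0.615
side can_middle 0.94 [ 0.5731 -0.0143  0.026 ]
side top line y at x=.555 0.0099 ang -0.125 x 0.472 0.638
wrist can_middle 0.89 [0.5567 0.0058 0.026 ]
wrist top line y at x=.555 0.0105 ang -0.142 x 0.474 0.629
[-0.   0.5  0.1]
```

Emit:
carry_out(steps=[0.01,0.1,0,0,0,0,0.023,0.18,0,0,0,0,0.023,0.18,0,0,0,0,0.023,0.18,-0.06,0,0,0,0.023,0.18,-0.11,0,0,0,0.023,0.18,-0.135,0,0,0,0.023,0.18,-0.145,0,0,0,0.023,0.18,-0.148,0,0,0])

```text
time: 9.75
tcp_pos: [0.5553, 0.0185, 0.0609]
tcp_rot: [-3.14, 0.0, 1.445]
force: [-2.2, 0.8, 5.5]
finger_gap: 0.0425
grasp_force: 2.6
```

Emit:
carry_out(steps=[-0.003,-0.02,0,0,0,0,-0.008,-0.06,0,0,0,0,-0.015,-0.12,0,0,0,0,-0.023,-0.18,0,0,0,0,-0.031,-0.24,0,0,0,0,-0.038,-0.3,0,0,0,0,-0.043,-0.34,0,0,0,0,-0.045,-0.36,0,0,0,0])

```text
time: 10.42
tcp_pos: [0.5505, -0.0185, 0.0618]
tcp_rot: [-3.14, 0.001, 1.445]
force: [-4.9, 0.7, 11.3]
finger_gap: 0.0425
grasp_force: 5.7
```

Emit:
carry_out(steps=[0,0,0,0,0,0,0,0,0.01,0,0,0,0,0,0.02,0,0,0,0,0,0.04,0,0,0,0,0,0.1,0,0,0,0,0,0.15,0,0,0,0,0,0.15,0,0,0])

```text
time: 11.0
tcp_pos: [0.5523, -0.0175, 0.0773]
tcp_rot: [3.14, -0.0, 1.445]
force: [-0.3, 0.1, -0.1]
finger_gap: 0.0427
grasp_force: 0.0
```

```bash
python3 can.py
```

```text
scene can_middle 0.58 [ 0.5487 -0.0151  0.026 ]
scene top line y at x=.555 -0.008 ang -0.141 x 0.475 0.633
side can_middle 0.81 [ 0.5592 -0.0206  0.026 ]
side top line y at x=.555 -0.0078 ang -0.123 x 0.471 0.642
wrist can_middle 0.78 [ 0.5545 -0.0116  0.026 ]
wrist top line y at x=.555 -0.008 ang -0.121 x 0.472 0.628
[ 0.7  0.1 -0. ]
```

Emit:
carry_out(steps=[0.01,0.1,0,0,0,0,0.023,0.18,0,0,0,0,0.023,0.18,0,0,0,0,0.023,0.18,-0.06,0,0,0,0.023,0.18,-0.11,0,0,0,0.023,0.18,-0.135,0,0,0,0.023,0.18,-0.145,0,0,0,0.023,0.18,-0.148,0,0,0])

```text
time: 12.12
tcp_pos: [0.5532, 0.0006, 0.0613]
tcp_rot: [-3.141, 0.0, 1.445]
force: [-2.3, 1.5, 5.5]
finger_gap: 0.0426
grasp_force: 3.2
```

Emit:
carry_out(steps=[-0.003,-0.02,0,0,0,0,-0.008,-0.06,0,0,0,0,-0.015,-0.12,0,0,0,0,-0.023,-0.18,0,0,0,0,-0.031,-0.24,0,0,0,0,-0.038,-0.3,0,0,0,0,-0.043,-0.34,0,0,0,0,-0.045,-0.36,0,0,0,0])

```text
time: 12.78
tcp_pos: [0.5485, -0.0364, 0.0619]
tcp_rot: [-3.141, 0.001, 1.445]
force: [-3.9, 1.2, 9.8]
finger_gap: 0.0427
grasp_force: 4.8
```

Emit:
carry_out(steps=[0,0,0,0,0,0,0,0,0.01,0,0,0,0,0,0.02,0,0,0,0,0,0.04,0,0,0,0,0,0.1,0,0,0,0,0,0.15,0,0,0,0,0,0.15,0,0,0])

```text
time: 13.37
tcp_pos: [0.55, -0.0355, 0.0775]
tcp_rot: [3.14, -0.0, 1.445]
force: [0.5, -0.8, 0.8]
finger_gap: 0.0427
grasp_force: 0.0
```

```bash
python3 can.py
```

```text
scene can_middle 0.66 [ 0.545  -0.0385  0.026 ]
scene top line y at x=.555 -0.0259 ang -0.124 x 0.472 0.641
side can_middle 0.71 [ 0.5677 -0.039   0.026 ]
side top line y at x=.555 -0.025 ang -0.116 x 0.467 0.641
wrist can_middle 0.56 [ 0.5524 -0.0291  0.026 ]
wrist top line y at x=.555 -0.0252 ang -0.111 x 0.471 0.632
[-0.6  1.3  0.6]
```

Emit:
carry_out(steps=[0.01,0.1,0,0,0,0,0.023,0.19,0,0,0,0,0.023,0.19,0,0,0,0,0.023,0.19,-0.06,0,0,0,0.023,0.19,-0.11,0,0,0,0.023,0.19,-0.135,0,0,0,0.023,0.19,-0.145,0,0,0,0.023,0.19,-0.148,0,0,0])

```text
time: 14.48
tcp_pos: [0.5509, -0.0166, 0.0612]
tcp_rot: [-3.14, 0.0, 1.445]
force: [-1.4, -1.2, 2.2]
finger_gap: 0.0427
grasp_force: 1.1
```

Emit:
carry_out(steps=[-0.003,-0.02,0,0,0,0,-0.01,-0.08,0,0,0,0,-0.017,-0.14,0,0,0,0,-0.025,-0.2,0,0,0,0,-0.033,-0.26,0,0,0,0,-0.041,-0.32,0,0,0,0,-0.047,-0.37,0,0,0,0,-0.05,-0.39,0,0,0,0])

```text
time: 15.15
tcp_pos: [0.5459, -0.0575, 0.0619]
tcp_rot: [-3.141, 0.001, 1.444]
force: [-2.3, 0.8, 4.9]
finger_gap: 0.0426
grasp_force: 2.6
```

Emit:
carry_out(steps=[0,0,0,0,0,0,0,0,0.01,0,0,0,0,0,0.02,0,0,0,0,0,0.04,0,0,0,0,0,0.15,0,0,0,0,0,0.5,0,0,0,0,0,0.9,0,0,0,0,0,0.9,0,0,0])

```text
time: 15.82
tcp_pos: [0.5515, -0.0552, 0.1592]
tcp_rot: [3.129, -0.0, 1.446]
force: [1.2, -0.5, 1.4]
finger_gap: 0.0429
grasp_force: 0.0
```

```bash
python3 can.py; python3 look.py | grep -v "^{"; python3 -c "
import cv2;cv2.imwrite('pics/b.png',cv2.imread('pics/scene0.png')[130:340,140:420])"
```

```text
scene can_middle 0.67 [ 0.5401 -0.0544  0.026 ]
scene top line y at x=.555 -0.0464 ang -0.12 x 0.472 0.639
side can_middle 0.56 [ 0.5616 -0.0629  0.026 ]
side top line y at x=.555 -0.0455 ang -0.136 x 0.465 0.631
wrist can_middle 0.65 [ 0.5488 -0.0499  0.026 ]
wrist top line y at x=.555 -0.0482 ang -0.111 x 0.468 0.63
[ 0.6 -0.7 -1. ]
scene campos [0.47 0.96 1.28]
can 0.94 [314. 335.] n 986 med [0.361 0.215 0.043] lo [0.304 0.139 0.02 ] hi [0.413 0.286 0.053] ang 0.98
can 0.88 [245. 277.] n 790 med [ 0.546 -0.038  0.042] lo [ 0.472 -0.066  0.015] hi [ 0.64  -0.017  0.053] ang -0.13
can 0.75 [177. 253.] n 184 med [ 0.638 -0.344  0.039] lo [ 0.619 -0.389  0.003] hi [ 0.662 -0.329  0.053] ang -1.41
mat 0.86 [146. 328.] n 1268 med [ 0.368 -0.55   0.   ] lo [ 0.253 -0.623 -0.006] hi [ 0.485 -0.487  0.007] ang -0.21
mat 0.85 [252. 264.] n 495 med [ 0.569 -0.023 -0.002] lo [ 0.48  -0.055 -0.008] hi [ 0.642 -0.004  0.018] ang -0.13
tin 0.78 [310. 271.] n 496 med [0.54  0.202 0.022] lo [0.508 0.166 0.001] hi [0.573 0.231 0.027] ang -1.37
brown_bottle 0.91 [259. 197.] n 436 med [0.774 0.042 0.
[... 1730 characters left out ...]
 -0.338  0.026]
can 0.93 [243. 302.] [ 0.457 -0.044  0.026]
can 0.65 [302. 323.] [0.299 0.143 0.026]
        0.86848646, -0.2653917 ]), 'dq': array([-0.00012734,  0.00140492, -0.00083835, -0.00147718, -0.00127122,
        0.00065238, -0.00081954]), 'joint_efforts': array([-9.76040428e-04, -4.82946861e+01, -4.66299623e+00, -2.36408830e+01,
        1.10164506e-02,  1.29631884e-03, -1.41489431e-05]), 'tcp_pos': array([ 0.54640168, -0.05545228,  0.15151966]), 'tcp_rot': array([ 3.14154260e+00, -2.43665842e-05,  1.44518893e+00]), 'force': array([ 0.83385779,  0.37684084, -0.14374033]), 'torque': array([-0.03510372,  0.04655337,  0.02835328]), 'grasp_force': 0.0, 'finger_gap': 0.04255572826467233}
```

View pics/b.png

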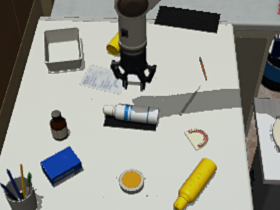

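The can now lies on the mat at about (0.547, -0.048), pixel (132,115) in the crop. The fingers are clear of it and the tin, bottle and cast haven't moved.

```bash
python3 -c "
from workcell import env; print(env.close_job())"
```

```text
the job is handed in; nothing more can be done
None
```

The job is handed in: five light strokes rolled the can about 91 mm (just over half a turn), and it lies still along the middle of the mat, about 0.05 rad off the ribs, with the cast, tin and bottle where they stood; the hand-in gave no verdict.

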